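Change over the scanning corner of a sculpture studio

ROBOT

A 7-joint arm with a two-finger parallel gripper is mounted at the origin on the work surface. World frame = base frame: x ahead of the robot, y to its left, z up, the work surface at z = 0. Lengths are in m, angles in rad, forces in N, time in s.
With the tool pointing down it reaches from about 0.35 to 0.9 m from the base axis. Payload 19.9 kg.
Tool frame: the origin (TCP) lies between the finger pads; the fingertips stand 19 mm ahead of it and the grasp point (between the pads) is the TCP; z points along the fingers, y is the line along which they close (so a half turn about z gives the same grasp; the last joint's range is limited). The gripper opens to 94 mm and grips with 3 to 60 N. Pads are 16 mm wide; open, the fingers measure 119 mm over their backs; the gripper's body (75 mm by 177 mm) begins 78 mm behind the grasp point.
Start: joints at [1.137, 0.417, -0.01, 1.614, 0.005, 1.111, -0.053], TCP at [0.239, -0.578, 0.224] pointing down, gripper open.
Joint ranges: [-2.81, 2.81], [-0.39, 2.02], [-1.27, 1.25], [0.06, 2.57], [-1.19, 4.33], [0.19, 2], [-2.82, 2.82]. Speed limits (rad/s): [1.89, 1.89, 2.39, 2.39, 3.01, 3.01, 3.01].

INTERFACE

Orientations are given as a 3x3 rotation matrix whose columns are the frame's x, y, z axes.
In Python, from rig import robot, eyes, job gives the robot as it stands (robot), with the cameras (eyes) and the job (job). Calls block until the motion is done:
- robot.move_ptp(position, orientation): joint-space move of the TCP to a pose.
- robot.move_linear(position, velocity=0.15, frame=None, threshold=None): straight line of the TCP; frame=None keeps the orientation; velocity is the mean speed in m/s. With threshold (N) it stops when the force on the tool has changed by that much, and returns True; else False.
- robot.goto_joints(angles): joint-space move.
- robot.gripper_to(opening): finger opening in m; the grip force is fixed at half the most; returns when the fingers have stopped.
- robot.pause(seconds).
- robot.ik(position, orientation): joint angles nearest the present ones, or None.
- robot.get_state(): the state.
- eyes.grab_frame(name): name is "scene" or "top" or "wrist"; returns the picture (480x640x3 uint8, red, green, blue); there is no depth.
- eyes.camera_info(name): a dict with "fx", "fy", "cx", "cy" (pixels), "dist" ([k1, k2, p1, p2, k3] as OpenCV has them; the pictures are not rectified), "rvec" (rotation vector, rad) and "tvec" (3), from world to camera coordinates, as OpenCV has them. Camera axes: x right, y down, z forward; pixel columns grow to the right and rows downward; lengths in m; the calibration is good to about 2 mm. A picture is of the moment at which its call begins: read the wrist's pose just before it. camera_info takes no time and is no camera call; for the wrist camera it gives the pose at the moment of the call.
A pose or a line that the arm cannot do raises robot.PlanningError and nothing moves.
- job.sign_off(): hands the job in; it is judged then, once.
The state is a dict: "time": time; "qpos": joint angles; "joint_vel": joint speeds; "effort": joint torques, N m; "ee_pos": TCP position; "tool_rot": TCP orientation; "force": force on the tool from outside, world axes, zero at the start; "moment": the same for the moment, N m; "opening": finger opening in m; "grasp_force": force on a finger pad.
Only numpy, scipy, OpenCV 4.12 (cv2) and the standard library are available. Lean on these libraries where they do the work, as an engineer would, in place of code of your own. Each camera call takes 0.05 s, during which the arm holds its last target. There are 200 camera calls.

TASK

Get the scanning corner ready for its next run: make the two clay studies on their T-shaped carrier plates change places, each carrier fully settled with its three ball feet in the cone, groove and flat seats of the other base (the stem of the T over the cone), and lay every plaster tile flat under the low scanner bridge, slid in lengthwise from the open front, straight, until its end meets the stop inside. When all that is done, press the start button fully down and let go; the other things on the table stay where they are.

Things in the scene. Friction and masses are not known exactly. Their poses are not given: they have to be found in the camera images.
- plate_round: T-shaped aluminium carrier, a round clay column 46 mm in diameter 75 mm tall on it; 0.45 kg. Origin: under the study's middle at the balls' undersides, z up. Stem of the T to +x. Three 18 mm ball feet, at (50, 0) mm under the stem, (-35, 42) and (-35, -42) under the crossbar. Plate 22 to 30 mm up, x -50 to 67, crossbar 114 mm wide; study 30 to 105 mm up. Starts seated on base_a
- plate_square: T-shaped aluminium carrier, a square clay block 44 x 44 mm (sides along x and y) 75 mm tall on it; 0.45 kg. Origin: under the study's middle at the balls' undersides, z up. Stem of the T to +x. Three 18 mm ball feet, at (50, 0) mm under the stem, (-35, 42) and (-35, -42) under the crossbar. Plate 22 to 30 mm up, x -50 to 67, crossbar 114 mm wide; study 30 to 105 mm up. Starts seated on base_b
- base_a: kinematic base fixed to the table; the round study starts on it. T slab 10 mm thick, origin: centre of underside, stem to +x. Seats: cone cup at (50, 0) mm, V groove towards the cone at (-35, 42), flat pad at (-35, -42), 17 mm high. Cone and groove walls lean 30 degrees from vertical, rims 32 mm high, mouth 27 mm wide: a ball within 4 mm of its seat slides in
- base_b: kinematic base fixed to the table; the square study starts on it. T slab 10 mm thick, origin: centre of underside, stem to +x. Seats: cone cup at (50, 0) mm, V groove towards the cone at (-35, 42), flat pad at (-35, -42), 17 mm high. Cone and groove walls lean 30 degrees from vertical, rims 32 mm high, mouth 27 mm wide: a ball within 4 mm of its seat slides in
- base_a_dock (a point): where the origin of a carrier lies when it is fully seated on base_a: 17 mm above the table, over the base's origin, axes along the base's
- base_b_dock (a point): where the origin of a carrier lies when it is fully seated on base_b: 17 mm above the table, over the base's origin, axes along the base's
- mat: empty square of cork 150 x 150 mm, 3 mm thick, fixed to the table; a free place to stand one carrier during the exchange. Origin: centre of the underside
- scanner: low grey bridge fixed to the table, 90 deep (x), 300 wide (y), 45 mm high. Origin: centre of underside; open front at x = -45 mm. Slot under it 18 mm high, y from -135 to 135, the bare table its floor, with a stop bar at x = 25 mm: a tile goes in 70 mm, 40 mm stays out in front, and its origin is then at x = -30 mm. Tiles lie side by side at any y, e.g. 85 mm apart
- tile1: cast plaster relief tile, a flat slab 110 mm long (its x), 50 mm wide (its y), 12 mm thick, with three low round bosses (1 mm) on top; 90 g. Origin: centre of the underside. The two ends are alike. Starts loose on the table, its length roughly along world y. Two or three tiles are present; an absent one is None
- tile2: cast plaster relief tile, a flat slab 110 mm long (its x), 50 mm wide (its y), 12 mm thick, with three low round bosses (1 mm) on top; 90 g. Origin: centre of the underside. The two ends are alike. Starts loose on the table, its length roughly along world y. Two or three tiles are present; an absent one is None
- tile3: cast plaster relief tile, a flat slab 110 mm long (its x), 50 mm wide (its y), 12 mm thick, with three low round bosses (1 mm) on top; 90 g. Origin: centre of the underside. The two ends are alike. Starts loose on the table, its length roughly along world y. Two or three tiles are present; an absent one is None
- start (a joint): start button of the scanner: travel in m, 0 when up, 0.008 when fully down; a spring, about 4 N when fully down, lifts it again. Counts as pressed beyond 0.005
- start_top (a point): centre of the top of the start button, a grey round cap 36 mm in diameter on a black housing; it is pressed straight down
- spool: spool of copper wire with dark steel flanges, 52 mm in diameter, 48 mm high, between scanner and base; origin at the centre of its underside. A bystander: leave it alone.
- tumbler: steel cup 72 mm in diameter, 130 mm high, beyond the task's things; origin at the centre of its underside. A bystander: leave it alone.
- bottle: clear plastic bottle 66 mm in diameter, 190 mm high, at the right; origin at the centre of its underside. A bystander: leave it alone.
- rule_stick: flat wooden stick 160 x 22 x 10 mm lying at the right beyond the bases; origin at the centre of its underside. A bystander: leave it alone.

How it is judged:
On the way, in this order (a step that is already met when the one before it is completed fails the run):
1. both carriers seated on each other's base and every tile home under the scanner bridge (distance between plate_round and base_b_dock below 0.003 m and angle between each of plate_round, plate_square's own z axis and vertical below 0.03 rad and angle between the x axis of plate_round and the x axis of base_b, either way round below 0.06 rad and linear speed of each of plate_round, plate_square, tile1, tile2, tile3 below 0.02 m/s and distance between plate_square and base_a_dock below 0.003 m and angle between the x axis of plate_square and the x axis of base_a, either way round below 0.06 rad and x of tile1 in the frame of scanner between -0.037 and -0.024 m and y of tile1 in the frame of scanner between -0.115 and 0.115 m and height (world z) of each of tile1, tile2, tile3 below 0.004 m and angle between each of tile1, tile2, tile3's own z axis and vertical below 0.1 rad and angle between the x axis of each of tile1, tile2, tile3 and the x axis of scanner, either way round below 0.1 rad and x of tile2 in the frame of scanner between -0.037 and -0.024 m and y of tile2 in the frame of scanner between -0.115 and 0.115 m and x of tile3 in the frame of scanner between -0.037 and -0.024 m and y of tile3 in the frame of scanner between -0.115 and 0.115 m), for 0.2 s.
2. then the start button is pressed down (value of joint start above 0.005 m), for 0.05 s.
At the end, for the whole second after the job is handed in: Each carrier's origin within 3 mm of the other base's dock, level to 0.03 rad, in line to 0.06 rad; every tile flat on the table under the bridge, its end within 7 mm of the stop, square to 0.1 rad, within 115 mm of the bridge's middle; all at rest, button up (all of step 1 and value of joint start below 0.002 m); the robot touches nothing.
It fails at once if a bystander (spool, tumbler, bottle, wooden stick) is pushed more than 40 mm away or knocked over (distance of any of spool, tumbler, bottle, rule_stick from where it was at the start of the episode above 0.04 m or angle between any of spool, tumbler, bottle's own z axis and vertical above 0.5 rad).
Of tile1, tile2, tile3 only 2 to 3 are there at a start; the rules pass over those that are not, and their reading is None.
At some moment in a run one of tile1, tile2, tile3 may be knocked a few centimetres aside while the robot is not near it.
It also fails if it takes over 210 s, if anything falls off the work surface, if the arm or the gripper's body presses on something with over 40 N, if the wrist force passes 120 N, or if a joint passes its speed limit or range.

## Working session

There is one attempt and no reset: what is moved stays moved. The work goes in short steps, each a Python script; the robot and the scene stay as the last script left them, time stands still between calls to the robot, and variables do not carry over. Pictures are saved under pics/ and viewed, at most 14 in all, crops included, and the job is handed in when it is done.

```bash
ls; mkdir -p pics; python3 - <<'E'
from rig import robot, eyes, job
import cv2
s=robot.get_state(); print(s['time'],s['ee_pos'],s['tool_rot'],s['opening'])
for n in ('top','scene'):
    cv2.imwrite(f'pics/{n}0.png',eyes.grab_frame(n)[:,:,::-1]); print(n,eyes.camera_info(n))
print(eyes.camera_info('wrist'))
E
```

```text
pics
rig.py
0.0 [ 0.23853966 -0.57729886  0.22381537] [[ 9.24204587e-01  3.81897363e-01 -5.33449448e-04]
 [ 3.81897731e-01 -9.24203890e-01  1.13685959e-03]
 [-5.88523772e-05 -1.25441398e-03 -9.99999211e-01]] 0.09385988595184368
top {'fx': 563.3079643664059, 'fy': 563.3079643664059, 'cx': 321.53025164596824, 'cy': 233.02765948520363, 'dist': array([0.0216184, 0.       , 0.       , 0.       , 0.       ]), 'rvec': array([ 2.12889654, -2.16411708,  0.15265371]), 'tvec': array([-0.06644122,  0.60097968,  1.26849033])}
scene {'fx': 470.6581776082717, 'fy': 470.6581776082717, 'cx': 325.33122828663033, 'cy': 237.44453639388894, 'dist': array([-0.00702634,  0.        ,  0.        ,  0.        ,  0.        ]), 'rvec': array([ 2.01156146,  1.35172573, -0.59106218]), 'tvec': array([-0.16230934, -0.36632001,  1.50892647])}
{'fx': 371.3860153323006, 'fy': 371.3860153323006, 'cx': 324.8202458588556, 'cy': 241.79874616650875, 'dist': array([-0.03390197,  0.        ,  0.        ,  0.        ,  0.        ]), 'rvec': array([-2.42281034,  1.62057959,  0.21540073]), 'tvec': array([-0.62361036, -0.02740064,  0.39073951])}
```

View pics/top0.png

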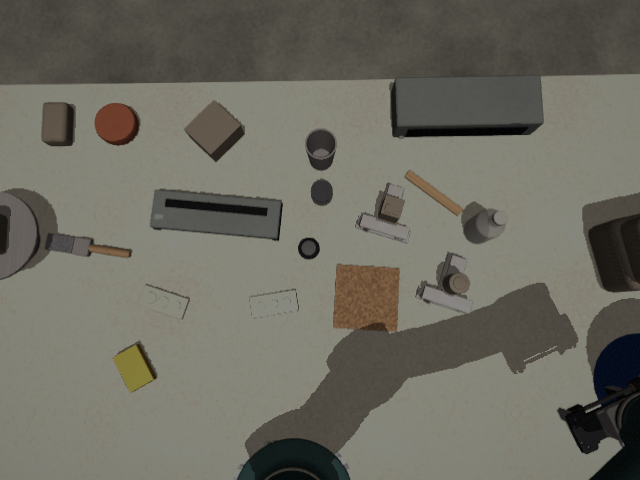

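View pics/scene0.png

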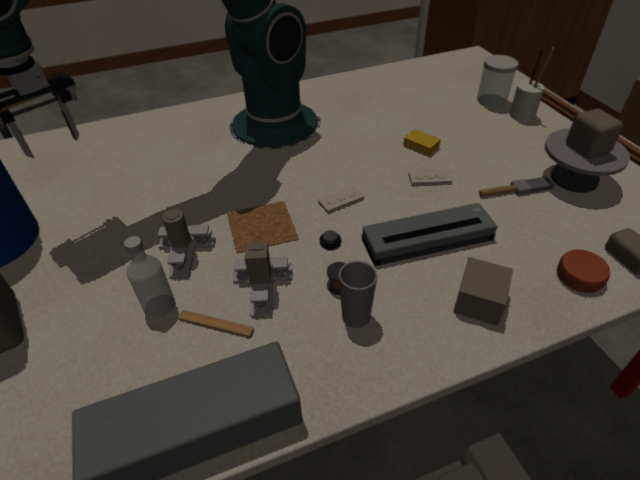

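The top view shows the round carrier near (445,285), the square carrier near (385,215), the mat at (367,297) and the scanner at (216,214). There are two tiles, at (163,300) and (274,303). The button is at (309,248), the spool at (321,190), the tumbler at (320,148), the bottle at (485,225) and the stick at (433,192). The scene view confirms there are only two tiles.

```bash
cat > h.py <<'E'
import numpy as np, cv2
from rig import robot, eyes, job
def ray(ci,uv,z):
    K=np.array([[ci['fx'],0,ci['cx']],[0,ci['fy'],ci['cy']],[0,0,1]])
    n=cv2.undistortPoints(np.array(uv,float).reshape(-1,1,2),K,ci['dist']).reshape(-1,2)
    R=cv2.Rodrigues(ci['rvec'])[0]; c=-R.T@ci['tvec']
    d=np.c_[n,np.ones(len(n))]@R
    return c+d*((z-c[2])/d[:,2])[:,None]
def proj(ci,P):
    K=np.array([[ci['fx'],0,ci['cx']],[0,ci['fy'],ci['cy']],[0,0,1]])
    return cv2.projectPoints(np.array(P,float).reshape(-1,3),ci['rvec'],ci['tvec'],K,ci['dist'])[0].reshape(-1,2)
def down(yaw):  # tool x at yaw, z down
    c,s=np.cos(yaw),np.sin(yaw)
    return np.array([[c,s,0],[s,-c,0],[0,0,-1.]])
def shot(name,cam='wrist'):
    ci=eyes.camera_info(cam); im=eyes.grab_frame(cam)[:,:,::-1].copy()
    cv2.imwrite(f'pics/{name}.png',im); return ci,im
E
python3 - <<'E'
from h import *
np.set_printoptions(precision=3,suppress=True)
ci=eyes.camera_info('top')
for n,uv,z in [('round cross',[(418,288),(470,305),(444,296)],.047),('stem r',[(461,252)],.047),('sq cross',[(358,222),(408,236)],.047),('sq stem',[(395,187)],.047),
 ('mat',[(337,264),(400,267),(398,331),(333,329)],.003),('scanner top',[(156,190),(282,201),(279,236),(152,226)],.045),('tiles',[(163,300),(274,303)],.012),
 ('btn',[(309,247)],.04),('bottle top',[(499,215)],.19),('spool',[(321,190)],.048),('tumb',[(320,135)],.13)]:
    print(n,ray(ci,uv,z)[:,:2].tolist() if 0 else ray(ci,uv,z)[:,:2].round(3).tolist())
w=eyes.camera_info('wrist');R=cv2.Rodrigues(w['rvec'])[0];s=robot.get_state()
print('cam in tool',s['tool_rot'].T@(-R.T@w['tvec']-s['ee_pos']),s['tool_rot'].T@R.T)
for yaw in (0,-.3):
  for p in [(.35,-.37,.3),(.55,-.2,.3),(.5,.25,.3),(.45,.1,.02),(.45,.3,.02)]:
    print(yaw,p,robot.ik(np.array(p),down(yaw)))
E
```

```text
round cross [[0.469, -0.295], [0.428, -0.411], [0.45, -0.353]]
stem r [[0.55, -0.397]]
sq cross [[0.624, -0.162], [0.589, -0.277]]
sq stem [[0.705, -0.25]]
mat [[0.53, -0.112], [0.521, -0.261], [0.371, -0.251], [0.378, -0.099]]
scanner top [[0.708, 0.311], [0.677, 0.015], [0.594, 0.023], [0.623, 0.318]]
tiles [[0.452, 0.297], [0.441, 0.038]]
btn [[0.568, -0.047]]
bottle top [[0.61, -0.444]]
spool [[0.701, -0.077]]
tumb [[0.808, -0.076]]
cam in tool [ 0.075 -0.001 -0.16 ] [[-0.    -0.965 -0.261]
 [ 1.    -0.     0.001]
 [-0.001 -0.261  0.965]]
0 (0.35, -0.37, 0.3) [ 0.785  0.143 -0.036  1.801  0.005  1.198 -0.823]
0 (0.55, -0.2, 0.3) [ 0.466  0.293 -0.212  1.618  0.064  1.237 -1.329]
0 (0.5, 0.25, 0.3) [ 0.262  0.385 -1.003  1.663  0.336  1.28  -2.376]
0 (0.45, 0.1, 0.02) [ 0.101  0.498 -0.455  2.139  0.391  0.584 -2.207]
0 (0.45, 0.3, 0.02) [-0.127  0.656 -0.659  1.942  0.585  0.742 -2.702]
-0.3 (0.35, -0.37, 0.3) [ 0.753  0.142 -0.     1.802  0.     1.198 -1.118]
-0.3 (0.55, -0.2, 0.3) [ 0.43   0.291 -0.167  1.619  0.051  1.236 -1.618]
-0.3 (0.5, 0.25, 0.3) [ 0.307  0.413 -1.076  1.662  0.376  1.294 -2.709]
-0.3 (0.45, 0.1, 0.02) [ 0.045  0.486 -0.388  2.141  0.333  0.571 -2.456]
-0.3 (0.45, 0.3, 0.02) [-0.925  0.584  0.351  1.97  -0.322  0.642 -2.238]
```

```bash
python3 - <<'E'
from h import *
import json
A=(.482,-.365,-.34);B=(.64,-.23,-.295)
t0=robot.get_state()['time'];out=[]
for n,(x,y,yaw) in (('A',A),('B',B)):
    robot.move_ptp(np.array([x,y,.26]),down(yaw+np.pi)); robot.pause(.3)
    ci,im=shot('w'+n); out.append(im[60:460,170:470])
    np.save(f'w{n}.npy',ci,allow_pickle=True); print(n,robot.get_state()['time'],robot.get_state()['qpos'].round(2))
cv2.imwrite('pics/AB.png',np.hstack(out))
robot.move_ptp(np.array([.5,.17,.30]),down(np.pi-.1)); robot.pause(.3)
ci,im=shot('wS'); np.save('wS.npy',ci,allow_pickle=True)
print(robot.get_state()['time'],robot.get_state()['qpos'].round(2))
E
```

```text
A 2.0083 [ 1.02  0.4  -0.56  1.61  0.22  1.19  1.65]
B 3.2 [ 0.7   0.56 -0.6   1.4   0.32  1.28  1.35]
5.1167 [ 0.37  0.28 -0.9   1.74  0.23  1.24  0.88]
```

View pics/AB.png

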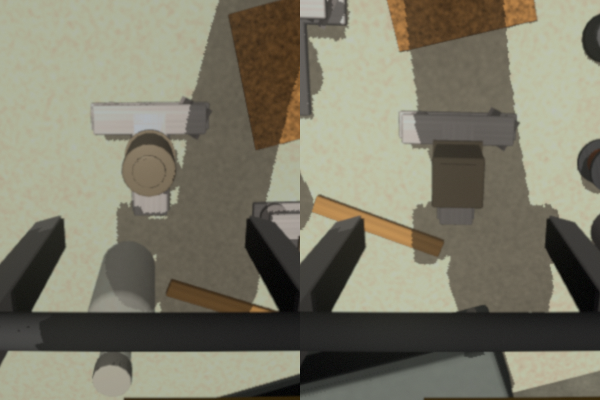

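View pics/wS.png

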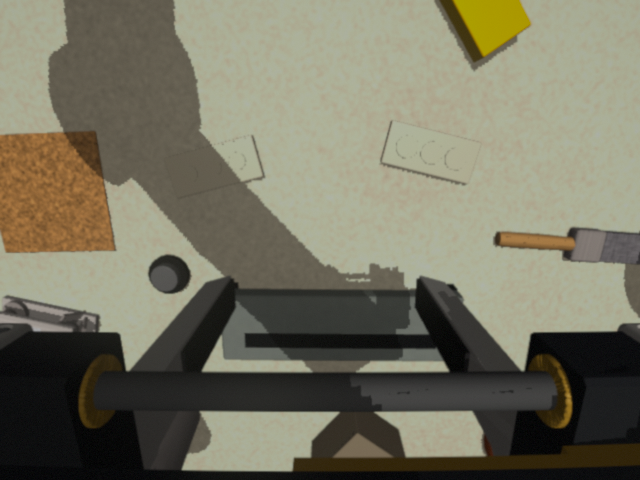

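The wrist views show each crossbar clearly: A at crop (92–207, 103–135), B at (400–515, 110–145). The scanner's front faces the robot, with both tiles in front of it. I'll zoom in on the carriers.

```bash
python3 - <<'E'
from h import *
a=cv2.imread('pics/wA.png')[150:290,250:390];b=cv2.imread('pics/wB.png')[150:290,255:395]
f=lambda i:cv2.convertScaleAbs(cv2.resize(i,(400,400),interpolation=cv2.INTER_CUBIC),alpha=1.3)
b=cv2.convertScaleAbs(b,alpha=1.3)
cv2.imwrite('pics/ABz.png',np.hstack([f(a),f(b)]))
E
```

```text
(no output)
```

View pics/ABz.png

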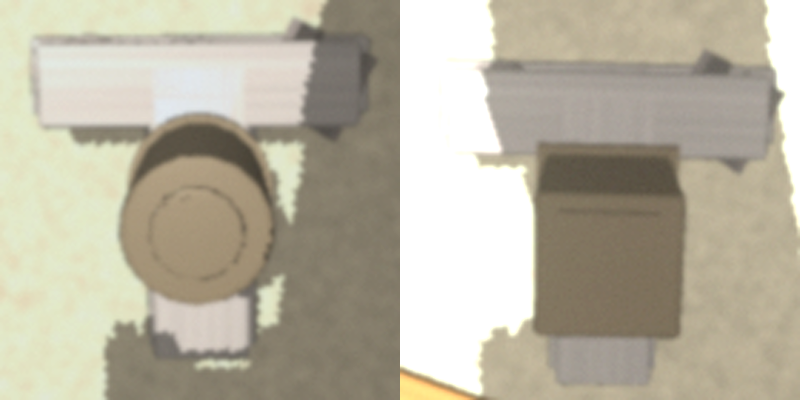

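A's crossbar runs (35,43)–(365,45) at the back and (42,127)–(360,130) at the front in the zoom. B's runs (490,70)–(770,78) and (490,152)–(768,157). The study tops are centred at (196,229) for A and (609,264) for B. These picks are enough to compute poses.

```bash
python3 - <<'E'
from h import *
s=400/140
for n,off,ctr,lines,stem in (('A',(250,150),(196,229),[((35,43),(365,46)),((42,127),(360,130))],[(153,352),(250,355)]),
                        ('B',(255,150),(209,264),[((90,70),(370,78)),((90,152),(368,157))],[(154,384),(251,384)])):
    ci=np.load(f'w{n}.npy',allow_pickle=True).item()
    g=lambda p,z: ray(ci,(np.array(p,float).reshape(-1,2)-.0)/s-.5+.5/s+np.array(off),z)[:,:2]
    print(n,'study',g([ctr],.122).round(4))
    for l in lines:
        P=g(l,.047); d=P[0]-P[1]
        if l[0][0]>l[1][0]: d=-d
        # image right = tool y ; tool yaw=c+pi => tool y = +carrier y?
        print(' edge',P.round(4).tolist(),'len',np.linalg.norm(d).round(4),'yaw',np.arctan2(d[1],d[0]).round(3)-np.pi/2,np.arctan2(-d[1],-d[0]).round(3)-np.pi/2)
    P=g(stem,.047);print(' stem mid',P.mean(0).round(4))
E
```

```text
A study [[ 0.4742 -0.3678]]
 edge [[0.4097, -0.4052], [0.4488, -0.298]] len 0.1141 yaw -3.491796326794897 -0.3497963267948965
 edge [[0.4376, -0.4137], [0.4761, -0.3084]] len 0.1122 yaw -3.491796326794897 -0.3507963267948966
 stem mid [ 0.5361 -0.3893]
B study [[ 0.6445 -0.2294]]
 edge [[0.5852, -0.2541], [0.6163, -0.1616]] len 0.0976 yaw -3.4657963267948966 -0.32479632679489656
 edge [[0.6125, -0.2633], [0.643, -0.1694]] len 0.0988 yaw -3.4557963267948963 -0.31479632679489655
 stem mid [ 0.7083 -0.2508]
```

```bash
cat >> h.py <<'E'
A=(.4745,-.3677,-.350);B=(.6447,-.2297,-.320);M=(.450,-.181,-.335)
def at(p,z,vel=None,thr=None):
    f=down(p[2]+np.pi); q=np.array([p[0],p[1],z])
    if vel is None: return robot.move_ptp(q,f)
    return robot.move_linear(q,velocity=vel,frame=f,threshold=thr)
def st(m=''):
    s=robot.get_state(); print(m,'t%.1f'%s['time'],s['ee_pos'].round(4),'op %.4f gf %.1f'%(s['opening'],s['grasp_force']),'F',s['force'].round(1),'q7 %.2f'%s['qpos'][6])
def transfer(P,zp,Q,zq):
    at(P,.21); at(P,zp,.15); robot.gripper_to(.03); st('grip')
    at(P,zp+.07,.12); st('lift'); at(Q,zp+.07,.25); at(Q,zq+.008,.15)
    hit=at(Q,zq+.001,.02,8); st(f'down {hit}'); robot.gripper_to(.094); at(Q,zq+.13,.25); st('off')
E
python3 - <<'E'
from h import *
transfer(A,.088,M,.074)
at(M,.26); robot.pause(.2); shot('m1'); shot('t1','top')
E
```

```text
grip t8.8 [ 0.4744 -0.3681  0.0881] op 0.0457 gf 30.0 F [-0.9 -2.4  1. ] q7 1.41
lift t9.6 [ 0.4741 -0.3676  0.1573] op 0.0457 gf 30.0 F [-0.3 -0.  -4.3] q7 1.47
down False t11.6 [ 0.45   -0.181   0.0751] op 0.0458 gf 30.0 F [ 0.5 -0.1 -3.4] q7 1.10
off t13.2 [ 0.4497 -0.1812  0.2038] op 0.0940 gf 0.0 F [ 0.6 -0.9 -0.6] q7 1.29
```

```bash
python3 - <<'E'
from h import *
at(A,.26); robot.pause(.2); ci,a=shot('wA1'); np.save('wA1.npy',ci,allow_pickle=True)
m=cv2.imread('pics/m1.png')
print(proj(ci,[(A[0],A[1],.017)]))
f=lambda i:cv2.resize(i[150:290,250:390],(400,400),interpolation=cv2.INTER_CUBIC)
cv2.imwrite('pics/mA.png',np.hstack([f(m),f(a)]))
E
```

```text
[[323.7497189  213.27377334]]
```

View pics/mA.png

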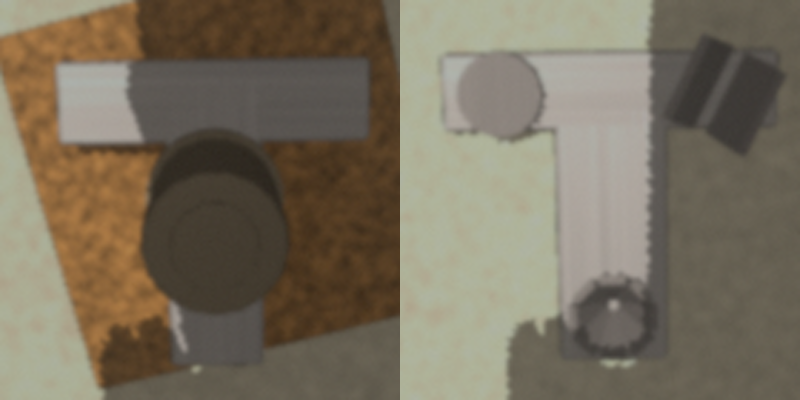

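The carrier stands level on the mat. Empty base A shows its pad at zoom (100,95), groove at (328,95) and cone rim at about (213,316).

```bash
python3 - <<'E'
from h import *
s=400/140; ci=np.load('wA1.npy',allow_pickle=True).item()
g=lambda p,z: ray(ci,np.array(p,float).reshape(-1,2)/s-.5+.5/s+np.array((250,150)),z)[0,:2]
pad=g((100,95),.017);cone=g((213,316),.032);gr=g((327,95),.032)
mid=(pad+gr)/2;d=cone-mid;yaw=np.arctan2(d[1],d[0]);print(pad,gr,cone,np.linalg.norm(d),np.linalg.norm(pad-gr),yaw,'by y',np.arctan2(*(gr-pad)[::-1])-np.pi/2)
print('orig',mid+.035*d/np.linalg.norm(d),cone-.05*d/np.linalg.norm(d), A)
transfer(B,.088,A,.088)
at(B,.26); robot.pause(.2); ci,b=shot('wB1'); np.save('wB1.npy',ci,allow_pickle=True)
at(A,.26); robot.pause(.2); ci,a=shot('wA2'); np.save('wA2.npy',ci,allow_pickle=True)
f=lambda i:cv2.resize(i[150:290,250:390],(400,400),interpolation=cv2.INTER_CUBIC)
cv2.imwrite('pics/AB2.png',np.hstack([f(a),f(b)]))
E
```

```text
[ 0.42875119 -0.39598646] [ 0.45602943 -0.31619344] [ 0.52128311 -0.38413885] 0.08373061222460872 0.08432690921414614 -0.34159439322653135 by y -0.3294070082743099
orig [ 0.47536807 -0.36781459] [ 0.47417203 -0.36738936] (0.4745, -0.3677, -0.35)
grip t17.5 [ 0.6446 -0.23    0.088 ] op 0.0435 gf 30.0 F [-2.1 -2.4  2.2] q7 1.13
lift t18.3 [ 0.6443 -0.2297  0.1573] op 0.0439 gf 30.0 F [-0.3  0.4 -5.2] q7 1.17
down False t20.4 [ 0.4743 -0.3681  0.0891] op 0.0433 gf 30.0 F [-1.  -3.1 -4.7] q7 1.39
off t21.9 [ 0.4742 -0.3677  0.2179] op 0.0943 gf 0.0 F [-1.3 -0.5 -1.1] q7 1.49
```

View pics/AB2.png

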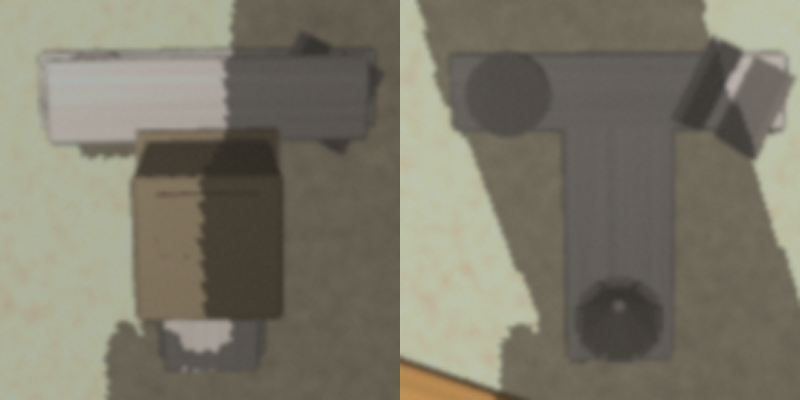

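The square carrier sits on A with its crossbar at (42–370, 55–140) and the seats peeking out as before. Base B shows its pad at (109,94), groove at (335,97) and cone at (219,319). I'll check these numerically, then bring the round carrier over.

```bash
python3 - <<'E'
from h import *
s=400/140
def G(n):
    ci=np.load(n,allow_pickle=True).item()
    return lambda p,z: ray(ci,np.array(p,float).reshape(-1,2)/s-.5+.5/s+np.array((250,150)),z)[0,:2]
g=G('wB1.npy')
pad=g((109,94),.017);cone=g((219,320),.032);gr=g((335,97),.032)
mid=(pad+gr)/2;d=cone-mid;yaw=np.arctan2(d[1],d[0]);print(np.linalg.norm(d),np.linalg.norm(pad-gr),yaw,'by y',np.arctan2(*(gr-pad)[::-1])-np.pi/2)
print('orig',mid+.035*d/np.linalg.norm(d),cone-.05*d/np.linalg.norm(d), B)
g=G('wA2.npy');print('sq on A', g((208,247),.122),'corner-len',np.linalg.norm(g((42,57),.047)-g((371,53),.047)),'yaw',np.arctan2(*(g((371,53),.047)-g((42,57),.047))[::-1])-np.pi/2, 'front',np.arctan2(*(g((368,138),.047)-g((48,142),.047))[::-1])-np.pi/2)
transfer(M,.074,B,.088)
at(B,.26); robot.pause(.2); ci,b=shot('wB2'); np.save('wB2.npy',ci,allow_pickle=True)
f=lambda i:cv2.resize(i[150:290,250:390],(400,400),interpolation=cv2.INTER_CUBIC)
cv2.imwrite('pics/B3.png',f(b))
# view of scanner & tiles from the left-hand look pose
robot.move_ptp(np.array([.42,.17,.33]),down(np.pi-.1)); robot.pause(.3)
ci,im=shot('wS2'); np.save('wS2.npy',ci,allow_pickle=True); shot('t2','top'); st()
cv2.imwrite('pics/c3.png',np.hstack([f(b),cv2.resize(im,(400,300)) if 0 else cv2.copyMakeBorder(im[80:480,120:520],0,0,0,0,0)]))
E
```

```text
0.08503342291851868 0.08371605822831216 -0.32556076878040163 by y -0.31613331444656145
orig [ 0.64526203 -0.22977293] [ 0.6452937  -0.22978362] (0.6447, -0.2297, -0.32)
sq on A [ 0.47436853 -0.36760516] corner-len 0.11408347214991667 yaw -0.33599038217039845 front -0.3353900609302616
grip t26.9 [ 0.45  -0.181  0.074] op 0.0456 gf 30.0 F [-0.3 -0.3  0.5] q7 1.07
lift t27.6 [ 0.4496 -0.1811  0.1434] op 0.0458 gf 30.0 F [-0.5 -0.2 -4. ] q7 1.17
down False t29.5 [ 0.6447 -0.2302  0.0891] op 0.0455 gf 30.0 F [-0.2 -2.4 -2.3] q7 1.12
off t31.1 [ 0.6445 -0.2298  0.218 ] op 0.0939 gf 0.0 F [-0.7 -0.3  0.1] q7 1.19
 t33.7 [0.4201 0.1699 0.33  ] op 0.0942 gf 0.0 F [ 0.9 -0.   0.3] q7 0.96
```

View pics/c3.png

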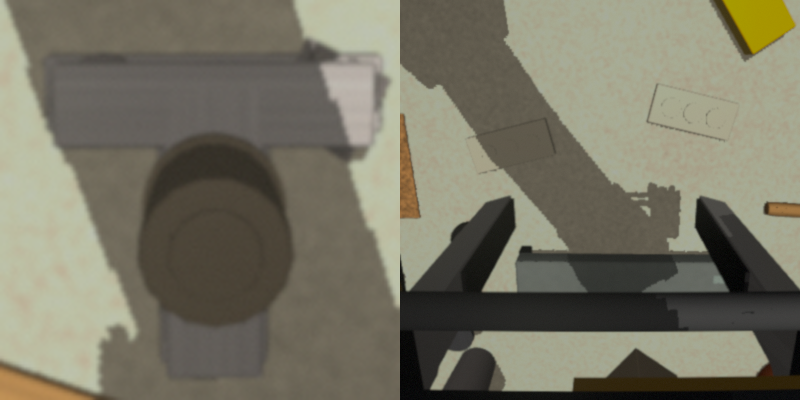

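The round carrier is seated on B, with its crossbar at (48–378, 58–145) and study top at (216,251). Tile corners in the wS2 frame are (187,221),(265,198),(276,233),(198,254) for the right one and (376,164),(458,182),(448,219),(367,201) for the left.

```bash
cat >> h.py <<'E'
SC=np.array([.6505,.167]);SY=-.10
sx=np.array([np.cos(SY),np.sin(SY)]);sy=np.array([-sx[1],sx[0]])
def tile_pose(ci,c):
    P=ray(ci,c,.012)[:,:2]; (cx,cy),(w,h),a=cv2.minAreaRect((P*1000).astype(np.float32))
    r=np.radians(a); 
    if w<h: r+=np.pi/2
    while r<0: r+=np.pi
    while r>np.pi: r-=np.pi
    return np.array([cx,cy])/1000,r,(w,h)   # axis direction in 0..pi, near pi/2
def grasp_tile(c,r,off=.038):
    t=c+off*np.array([np.cos(r),np.sin(r)]); 
    robot.move_ptp(np.array([*t,.12]),down(r)); robot.gripper_to(.08)
    robot.move_linear(np.array([*t,.022]),velocity=.12); robot.gripper_to(.03); st('tile grip')
    robot.move_linear(np.array([*t,.060]),velocity=.1)
def load(ys,off=.038):
    p=robot.get_state()['ee_pos']
    robot.move_ptp(np.array([p[0],p[1],.060]),down(SY+np.pi))
    g=lambda x,z:np.array([*(SC+(x-off)*sx+ys*sy),z])
    robot.move_linear(g(-.115,.060),velocity=.2); robot.move_linear(g(-.115,.0235),velocity=.08)
    robot.gripper_to(.07); robot.move_linear(g(-.115,.022),velocity=.05); robot.gripper_to(.03); st('regrip')
    h=robot.move_linear(g(-.022,.022),velocity=.04,threshold=6)
    st(f'pushed {h}'); e=robot.get_state()['ee_pos'][:2]
    d=e-SC; print('tile x_s',d@sx+off,'y_s',d@sy)
    return h
E
python3 - <<'E'
from h import *
ci=np.load('wS2.npy',allow_pickle=True).item()
T2=tile_pose(ci,[(187,221),(265,198),(276,233),(198,254)]);T1=tile_pose(ci,[(376,164),(458,182),(448,219),(367,201)])
print(T1,T2)
grasp_tile(T1[0],T1[1]); st(); load(.05); shot('s3','scene')
E
```

```text
(array([0.41780957, 0.28478781]), np.float64(1.260228334165889), (110.1420669555664, 49.26309585571289)) (array([0.43955978, 0.04343605]), np.float64(1.737307527830145), (48.34138870239258, 110.64785766601562))
tile grip t37.8 [0.4296 0.321  0.0222] op 0.0495 gf 30.0 F [-1.  -1.2  4.4] q7 -1.46
 t38.3 [0.4295 0.3208 0.06  ] op 0.0496 gf 30.0 F [ 0.9  1.  -2.3] q7 -1.42
regrip t42.3 [0.5033 0.2321 0.022 ] op 0.0495 gf 30.0 F [0.2 0.2 0.3] q7 0.29
pushed True t44.2 [0.5882 0.2236 0.022 ] op 0.0494 gf 30.0 F [-1.5 -1.5  8. ] q7 0.43
tile x_s -0.02968189336551725 y_s 0.050142191205790214
```

```bash
python3 - <<'E'
from h import *
robot.gripper_to(.065); st('rel')
p=robot.get_state()['ee_pos']; b=p[:2]-.05*sx
robot.move_linear(np.array([*b,.022]),velocity=.1); robot.move_linear(np.array([*b,.2]),velocity=.25)
robot.move_ptp(np.array([.42,.12,.33]),down(np.pi-.1)); robot.pause(.3)
ci,im=shot('wS3'); np.save('wS3.npy',ci,allow_pickle=True); ci,t=shot('t3','top'); st()
cv2.imwrite('pics/c4.png',np.hstack([im[80:480,150:550],cv2.resize(t[170:330,130:290],(400,400),interpolation=cv2.INTER_CUBIC)]))
E
```

```text
rel t44.7 [0.5875 0.2236 0.0216] op 0.0652 gf 0.0 F [-0.9 -0.3 -0. ] q7 0.43
 t47.6 [0.42   0.1202 0.3298] op 0.0651 gf 0.0 F [ 0.5 -0.7 -0.1] q7 1.13
```

View pics/c4.png

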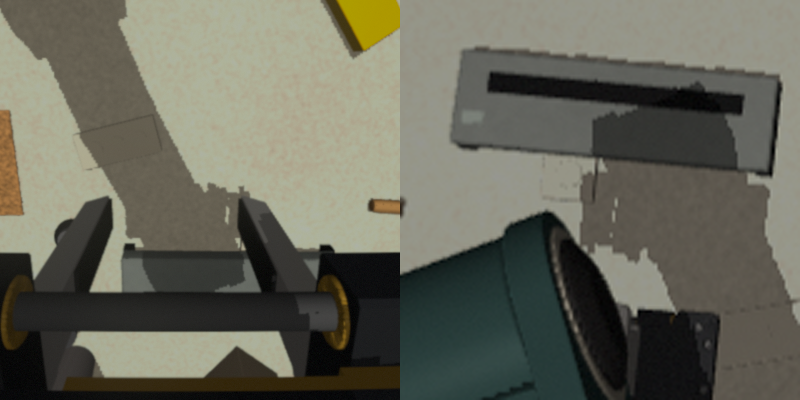

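The left tile is home: about 40 mm sticks out at top-crop (543–597, 155–200), straight. The right tile has corners at crop (77,134),(155,115),(161,149),(85,168).

```bash
python3 - <<'E'
from h import *
ci=np.load('wS3.npy',allow_pickle=True).item()
T2=tile_pose(ci,[(227,214),(305,195),(311,229),(235,248)]); print(T2)
grasp_tile(T2[0],T2[1]); st(); load(-.05)
robot.gripper_to(.065); st('rel')
p=robot.get_state()['ee_pos']; b=p[:2]-.05*sx
robot.move_linear(np.array([*b,.022]),velocity=.1); robot.move_linear(np.array([*b,.2]),velocity=.25)
def z(t,r,c,s=160): return cv2.resize(t[r:r+s,c:c+s],(400,400),interpolation=cv2.INTER_CUBIC)
robot.move_ptp(np.array([.38,-.25,.35]),down(np.pi-.3)); robot.pause(.3)
ci,t=shot('t4','top'); st(); bx,_=ci,0
robot.move_ptp(np.array([.47,-.047,.22]),down(np.pi-.1)); robot.pause(.3)
ci,im=shot('wBt'); np.save('wBt.npy',ci,allow_pickle=True); st()
cv2.imwrite('pics/c5.png',np.hstack([z(t,150,135),im[40:440,170:570]]))
E
```

```text
(array([0.43825299, 0.04584917]), np.float64(1.708659113358214), (46.830169677734375, 109.01354217529297))
tile grip t51.1 [0.4331 0.0834 0.0221] op 0.0496 gf 30.0 F [-0.5 -0.8  6.6] q7 -0.67
 t51.7 [0.433  0.0832 0.0598] op 0.0493 gf 30.0 F [-0.1 -0.2 -0.8] q7 -0.60
regrip t55.1 [0.4933 0.1326 0.022 ] op 0.0496 gf 30.0 F [-1.1  0.3 -0.8] q7 0.44
pushed True t56.7 [0.5614 0.1257 0.022 ] op 0.0496 gf 30.0 F [ 3.4 -0.1  4.7] q7 0.53
tile x_s -0.04649957962856977 y_s -0.049972181280250376
rel t57.1 [0.5597 0.1258 0.0216] op 0.0650 gf 0.0 F [-0.3  0.2 -1.4] q7 0.53
 t60.6 [ 0.3801 -0.2498  0.3499] op 0.0652 gf 0.0 F [-0.9 -0.7 -0. ] q7 1.75
 t61.9 [ 0.47   -0.0476  0.2202] op 0.0652 gf 0.0 F [ 0.4 -1.4 -0.4] q7 1.13
```

View pics/c5.png

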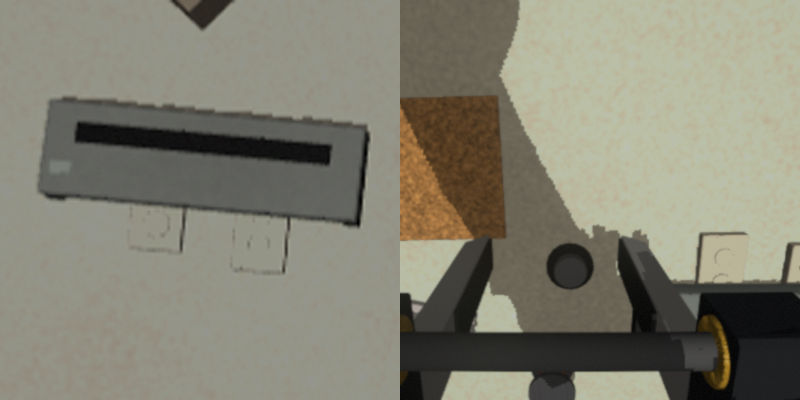

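Both tiles are under the bridge, but the right one stopped early: it sticks out about 55 mm at crop (232–290, 218–272), against about 40 mm for the left. I'll push it home from its end with the fingertips and touch the left one the same way. The button cap is at full-frame (340,305).

```bash
python3 - <<'E'
from h import *
g=lambda x,ys,z:np.array([*(SC+x*sx+ys*sy),z])
robot.gripper_to(.022)
for ys in (-.05,.05):
    robot.move_ptp(g(-.150,ys,.10),down(SY+np.pi)); robot.move_linear(g(-.150,ys,.024),velocity=.15)
    robot.pause(.2)
    h=robot.move_linear(g(-.086,ys,.024),velocity=.03,threshold=9)
    e=robot.get_state()['ee_pos'][:2]-SC; st(f'push {h}'); print('x_s',e@sx)
    robot.move_linear(g(-.150,ys,.024),velocity=.15); robot.move_linear(g(-.150,ys,.12),velocity=.25)
robot.move_ptp(np.array([.38,-.25,.35]),down(np.pi-.3)); robot.pause(.3)
ci,t=shot('t5','top'); wi=np.load('wBt.npy',allow_pickle=True).item()
# button: dark blob near (309,247)
def z(t,r,c,s=160): return cv2.resize(t[r:r+s,c:c+s],(400,400),interpolation=cv2.INTER_CUBIC)
cv2.imwrite('pics/c6.png',np.hstack([z(t,150,135),z(t,228,289,40)]))
for zz in (.02,.03,.04,.05): print(zz,ray(wi,[(340,305)],zz)[0,:2],ray(ci,[(308.5,247)],zz)[0,:2])
E
```

```text
push True t66.2 [0.5505 0.1268 0.0235] op 0.0221 gf 0.5 F [-1.5 -0.1  1. ] q7 0.58
x_s -0.09546494622594479
push True t70.3 [0.5614 0.2263 0.0235] op 0.0218 gf 0.5 F [-1.2 -0.   1.1] q7 0.45
x_s -0.09455854448842284
0.02 [ 0.56144689 -0.04057193] [ 0.57030939 -0.04498926]
0.03 [ 0.55679219 -0.0405339 ] [ 0.56911615 -0.04522634]
0.04 [ 0.55213749 -0.04049588] [ 0.5679229  -0.04546341]
0.05 [ 0.5474828  -0.04045785] [ 0.56672966 -0.04570048]
```

View pics/c6.png

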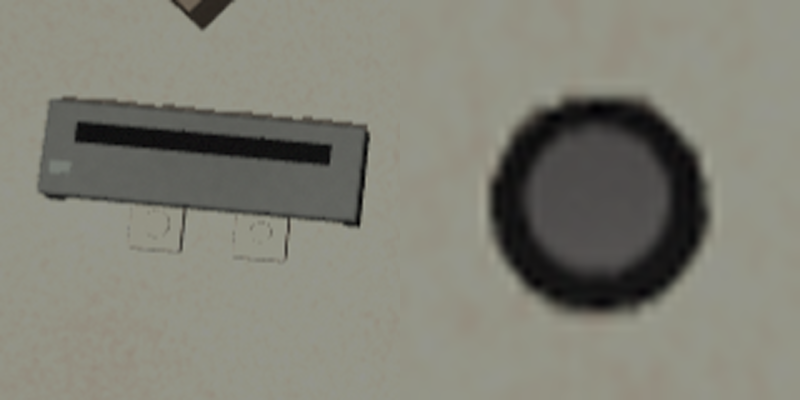

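Both tiles are now home: the fingertips stopped at x_s −0.0955 and −0.0946, and both stick out about 40 mm. The button cap is at top-frame (308.3,247.4). I'll check that the round carrier is seated, then press.

```bash
python3 - <<'E'
from h import *
s=400/140
ci=np.load('wB2.npy',allow_pickle=True).item()
g=lambda p,z: ray(ci,np.array(p,float).reshape(-1,2)/s-.5+.5/s+np.array((250,150)),z)[0,:2]
a,b=g((50,60),.047),g((380,62),.047)
print('round on B',g((216,251),.122),'w',np.linalg.norm(a-b),'yaw',np.arctan2(*(b-a)[::-1])-np.pi/2,B)
robot.gripper_to(0.0)
P=(.5635,-.043); R=down(np.pi-.1)
robot.move_ptp(np.array([*P,.13]),R); robot.pause(.3); st('above')
h=robot.move_linear(np.array([*P,.028]),velocity=.025,threshold=10); st(f'press {h}')
robot.pause(.2); st('hold')
robot.move_linear(np.array([*P,.13]),velocity=.1)
robot.move_ptp(np.array([.35,-.05,.35]),R); robot.pause(.5); st()
ci,t=shot('t6','top'); ci,q=shot('s6','scene')
at(M,.30); robot.pause(.3); ci,w=shot('w6')
cv2.imwrite('pics/c7.png',np.hstack([cv2.resize(t[150:330,130:490],(800,400))]))
cv2.imwrite('pics/c8.png',cv2.resize(q[160:330,120:400],(800,486),interpolation=cv2.INTER_CUBIC))
E
```

```text
round on B [ 0.64417213 -0.22886033] w 0.11419807047751633 yaw -0.3260465564592514 (0.6447, -0.2297, -0.32)
above t75.8 [ 0.5636 -0.0438  0.1304] op 0.0003 gf 0.0 F [-0.2  0.1  0. ] q7 0.98
press True t79.1 [ 0.5636 -0.043   0.0351] op 0.0005 gf 6.4 F [-3.6 -1.3 12.7] q7 0.88
hold t79.3 [ 0.5636 -0.043   0.0351] op 0.0007 gf 6.3 F [-3.  -1.1 13.2] q7 0.88
 t82.4 [ 0.35 -0.05  0.35] op 0.0001 gf 0.0 F [ 0.4  0.8 -0.2] q7 1.95
```

View pics/c7.png

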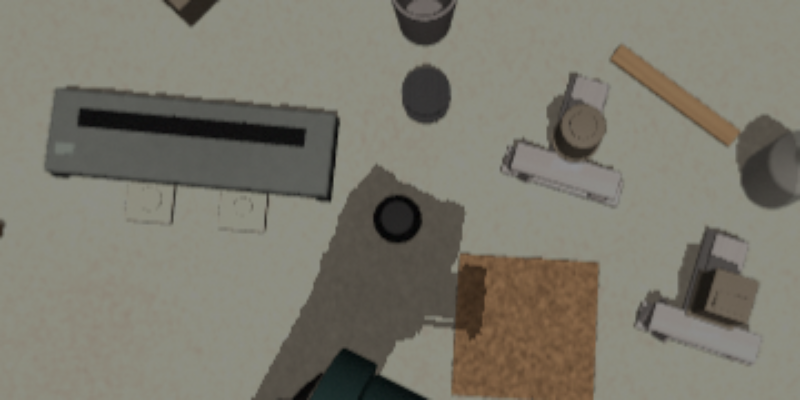

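View pics/c8.png

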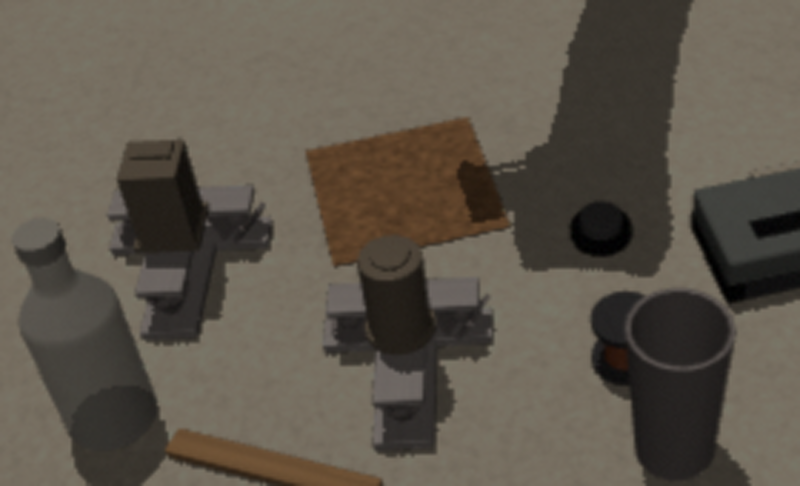

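The final views show both carriers level on each other's base, both tiles home, the mat free and the bystanders in place. I'll press once more in steps to confirm full travel from the force profile.

```bash
python3 - <<'E'
from h import *
P=(.5645,-.0435); R=down(np.pi-.1)
robot.move_ptp(np.array([*P,.10]),R); robot.move_linear(np.array([*P,.055]),velocity=.1); robot.pause(.3)
F0=robot.get_state()['force'][2]; L=[]
for z in np.arange(.050,.0325,-.001):
    h=robot.move_linear(np.array([*P,z]),velocity=.02,threshold=11); robot.pause(.1)
    s=robot.get_state(); L.append((round(s['ee_pos'][2]*1000,1),round(s['force'][2]-F0,1)))
    if h or L[-1][1]>12: break
print(L); robot.pause(.2)
robot.move_linear(np.array([*P,.10]),velocity=.1)
robot.move_ptp(np.array([.35,-.05,.35]),R); robot.pause(.5); st()
E
```

```text
[(np.float64(50.0), np.float64(0.5)), (np.float64(49.0), np.float64(0.4)), (np.float64(48.0), np.float64(0.9)), (np.float64(47.0), np.float64(0.2)), (np.float64(46.0), np.float64(1.0)), (np.float64(45.0), np.float64(1.3)), (np.float64(44.0), np.float64(0.6)), (np.float64(43.1), np.float64(2.2)), (np.float64(42.1), np.float64(2.2)), (np.float64(41.0), np.float64(2.6)), (np.float64(40.0), np.float64(2.8)), (np.float64(39.0), np.float64(4.1)), (np.float64(38.0), np.float64(3.4)), (np.float64(37.0), np.float64(3.6)), (np.float64(36.0), np.float64(4.9)), (np.float64(35.2), np.float64(9.8)), (np.float64(34.9), np.float64(24.4))]
 t94.6 [ 0.35 -0.05  0.35] op 0.0007 gf 0.0 F [-0.1 -0.6  0.1] q7 1.91
```

```bash
python3 - <<'E'
from h import *
_,t=shot('t7','top'); a=cv2.imread('pics/t6.png')
for n,(r,c) in dict(tiles=(slice(180,260),slice(145,290)),carr=(slice(175,320),slice(350,480))).items():
    print(n,np.percentile(cv2.absdiff(a,t)[r,c],[50,99,100]))
job.sign_off()
E
```

```text
tiles [ 1.  3. 59.]
carr [1. 2. 6.]
the job is handed in; nothing more can be done
```

The job is handed in at about 95 s of the 210 s allowed: both carriers sit on each other's base, both tiles (only two were present) are home against the stop, and the button was pressed through its full 8 mm and released; the judge's result was not shown.

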